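# Hold a culture flask home in the corner of a microscope's specimen holder

## Robot

A 6-joint arm with a two-finger parallel gripper is mounted at the origin on the work surface. World frame = base frame: x ahead of the robot, y to its left, z up, the work surface at z = 0. Lengths are in mm, angles in degrees, forces in N, time in s.
With the tool pointing down it reaches from about 300 to 850 mm from the base axis. Payload 4.2 kg.
Tool frame: the origin (TCP) lies midway between the tips of the shut fingers; the grasp point (between the pads) lies 19 mm behind it (env.grip_point_offset is the distance from the TCP to the grasp point, in mm); z points along the fingers, x is the direction in which the jaws open and shut, and the axes are right-handed (so a half turn about z gives the same grasp; the last joint's range is limited). The gripper opens to 91 mm and grips with 3 to 60 N. Pads are 32 mm wide; open, the fingers measure 118 mm over their backs; the gripper's body (76 mm by 178 mm) begins 60 mm behind the grasp point.
Start: joints at [76.031, 18.312, 89.639, -0, 72.044, -1.146], TCP at [127.614, 560.676, 213.976] pointing down, gripper open.
Joint ranges: [-177.97, 177.97], [-48.28, 115.42], [12.27, 149.76], [-77.06, 257.06], [2.81, 150.46], [-146.56, 146.56]. Speed limits (degrees/s): [147.25, 147.25, 180, 180, 180, 180].

## Interface

Orientations are given as [roll, pitch, yaw] about the fixed x, y, z axes, in that order (R = Rz(yaw) Ry(pitch) Rx(roll)).
In Python, from workcell import env gives the robot as it stands.
- The arm moves only by the shell command python3 -m pendant 'ROWS' [FORCE]. ROWS is JSON, a list of rows, each an object with "xyz": the shift along the tool's x, y, z in m, a list of three; "roll": the turn about the tool's z in degrees; "jaw": the closure, from 0 (fully open) to 1 (shut). A call has exactly 8 rows; each row is the pose to reach, as a shift and turn from the pose commanded when the call began, along the tool's axes at that moment; what a row does not reach only later rows make up. A row lasts 1/8 s, in which the tool goes at most 62.5 mm and 10.7 degrees, less where a joint would pass 70% of its speed; a pose out of reach is approached as far as the arm can. A call with a gripper value outside its range is refused whole. The fingers move at their own pace and stop on an object; FORCE is the grip in N (left out, the last holds). Time passes only in rows, so rows that repeat a pose let the fingers close, or fill a call up. It gives the time, the measured TCP pose, the force and the opening at its end, in the units of the state.
- env.state(): the state, without advancing time (a new reading comes with each control period).
- env.grab_frame(name): name is "side" or "top"; returns (picture, depth): 400x640x3 uint8, blue, green, red; 400x640 float32, mm along the optical axis (not along the pixel's ray), 0 where there is no reading.
- env.camera_params(name): a dict with "camera_matrix" (3x3 intrinsics, pixels), "cam_to_world" (4x4, takes a point from camera to world coordinates). Camera axes: x right, y up, looking along -z (the intrinsics and any distortion apply to the point x, -y, -z); pixel columns grow to the right and rows downward; lengths in mm; the calibration is good to about 2 mm. A picture is of the moment at which its call begins. camera_params takes no time and is no camera call.
- env.job_done(): hands the job in, once; it reports no verdict.
The state is a dict: "time_s": time; "qpos": joint angles; "qvel": joint speeds; "effort": joint torques, N m; "ee_pos": TCP position; "ee_rot": TCP orientation; "force": force on the tool from outside, world axes, zero at the start; "torque": the same for the moment, N m; "gripper_width": finger opening in mm.
Only numpy, scipy, OpenCV 4.12 (cv2) and the standard library are available. Lean on these libraries where they do the work, as an engineer would, in place of code of your own. Each camera call takes 0.05 s, during which the arm holds its last target. There are 200 camera calls.

## Task

Pick up the small culture flask from the bench and set it flat on the black stage of the inverted microscope, in the L-shaped specimen holder, its flat end towards the short end fence and its cap pointing away from that fence. Push it home into the corner so that its side lies flush along the long fence and its flat end bears on the end fence, both firmly at once but without ramming the delicate fences, and finish while still holding it pressed there, so that I can swing the clamp lever across. Leave everything else on the bench where it is.

Things in the scene. Friction and masses are not known exactly. Their poses are not given: they have to be found in the camera images.
- flask: Small clear culture flask lying flat on the bench: rectangular body 60 (its x) x 51 (y) x 25 mm high, rigid, 30 to 60 g. Its +x face is the flat end; at -x follow narrower shoulders, neck and a round white cap, 23 mm across, which ends 94 mm from the flat end. Origin at the centre of the rectangular body's underside; z up. It can be gripped across its width.
- cap (a point): Centre of the outer face of the flask's cap: 64 mm along -x from the flask's origin, 13.5 mm above its underside.
- microscope: White inverted microscope fixed to the bench, no eyepieces. Origin at bench height below the middle of its flat black stage, 240 (x) x 200 mm (y), top 170 mm up. At its +y edge: rail and carriage up to 20 mm above the stage from y = 67 mm on; behind, from y = 140 mm, the lamp pillar tilted back, its lamp 360 mm up beyond y = 200 mm. Opened clamp lever, 12 mm high: x -117 to -70, y -5 to 43 mm.
- corner (a point): Inner corner of the L-shaped holder at the level of the stage top, where the inner faces of both fences meet: x 35, y 30, z 170 mm from the microscope's origin, axes as the microscope's. The holder is open to -x and -y. With the flask home, its origin is at x = -30, y = -25.5, z = 0 mm from here and its axes are parallel to these.
- long_fence: Long fence: fixed rigid silver bar on the stage, 5 mm high, 10 mm thick. Its inner face looks to -y and runs along x from 110 mm on the -x side of the corner to 10 mm beyond it; flat webs of the same height tie it to the carriage behind. Origin at the inner corner, axes as the microscope's.
- end_fence: End fence: fixed rigid silver bar on the stage, 5 mm high, 10 mm thick. Its inner face looks to -x and runs from the corner 66 mm along -y. Origin at the inner corner, axes as the microscope's.
- big_flask: Large clear culture flask lying flat, bystander: body 110 x 84 x 37 mm plus neck and white cap, about 154 mm long in all. Origin under the middle of its rectangular body, on the bench.
- counter: Hand tally counter, bystander: round steel case 50 mm across, 22 mm high. Origin at the centre of its underside.
- dishes: Stack of three clear round dishes, bystander: 90 mm across, 44 mm high. Origin at the centre of the underside.
- tip_box: Blue pipette tip box with clear lid, bystander: 84 x 122 mm, 67 mm high. Origin at the centre of the underside.
- marker: Marker pen lying down, bystander: 134 mm long, 12 mm thick. Origin on the bench under the pen, 43 mm from its grey end.
- media_bottle: Clear 165 mm tall bottle with white cap, 74 mm across, bystander. Origin at the centre of the underside.
- tube_rack: White tube rack, 75 x 150 mm, 88 mm high with its red-capped tubes, bystander. Origin at the centre of the underside.
There are look-alikes about, which are no part of the job. What is shaped like the flask but green or red is not meant.

How it is judged:
By the outcome, as a careful person would: the job done as asked, in the order asked, and still so for the second after the job is handed in, while the arm keeps its last pose, push and grip.
It also fails if it takes over 51 s, if anything falls off the work surface, if the arm or the gripper's body presses on something with over 40 N, if the wrist force passes 120 N, or if a joint passes its speed limit or range.

## Working session

There is one attempt and no reset: what is moved stays moved. The work goes in short steps, Python scripts to look and compute and a shell command to move; the robot and the scene stay as the last step left them, time stands still between calls to the robot, and variables do not carry over. Pictures are saved under pics/ and viewed, about 8 in all and at most 12, crops included, and the job is handed in when it is done.

```bash
mkdir -p pics; ls
cat > h.py <<'E'
import numpy as np, cv2
from workcell import env
def grab(n,tag):
    p,d=env.grab_frame(n); cv2.imwrite(f'pics/{tag}.png',p); np.save(f'pics/{tag}.npy',d); return p,d
def w(n,d,u,v,dep=None):
    c=env.camera_params(n);K=np.array(c['camera_matrix']);T=np.array(c['cam_to_world'])
    z=d[int(v),int(u)] if dep is None else dep
    return (T@[(u-K[0,2])/K[0,0]*z,-(v-K[1,2])/K[1,1]*z,-z,1])[:3]
def onz(n,u,v,h):
    a=w(n,None,u,v,100.);b=w(n,None,u,v,1000.);t=(h-a[2])/(b[2]-a[2]);return a+t*(b-a)
def proj(n,P):
    c=env.camera_params(n);K=np.array(c['camera_matrix']);T=np.linalg.inv(np.array(c['cam_to_world']))
    p=T@[*P,1];return np.array([K[0,0]*p[0]/-p[2]+K[0,2],K[1,1]*-p[1]/-p[2]+K[1,2]])
E
python3 - <<'E'
from h import *
for n in('top','side'):
    grab(n,n+'0'); c=env.camera_params(n); print(n,c)
print(env.state())
E
```

```text
pics
top {'camera_matrix': array([[368.29833727,   0.        , 319.94340843],
       [  0.        , 368.29833727, 197.05482236],
       [  0.        ,   0.        ,   1.        ]]), 'cam_to_world': array([[-3.88078217e-02,  9.74744451e-01, -2.19925461e-01,
         3.45075572e+02],
       [-9.99244988e-01, -3.74495916e-02,  1.03432307e-02,
        -9.91092771e+01],
       [ 1.84588800e-03,  2.20160813e-01,  9.75461844e-01,
         9.90130663e+02],
       [ 0.00000000e+00,  0.00000000e+00,  0.00000000e+00,
         1.00000000e+00]])}
side {'camera_matrix': array([[366.95245119,   0.        , 321.25163007],
       [  0.        , 366.95245119, 203.69383711],
       [  0.        ,   0.        ,   1.        ]]), 'cam_to_world': array([[-9.74351519e-01,  1.78134152e-01, -1.37503965e-01,
         4.18504108e+02],
       [-2.24849092e-01, -7.46079880e-01,  6.26743726e-01,
         4.99318945e+02],
       [ 9.05551998e-03,  6.41586344e-01,  7.66997367e-01,
         8.45414213e+02],
       [ 0.00000000e+00,  0.00000000e+00,  0.00000000e+00,
         1.00000000e+00]])}
{'time_s': 0.1, 'qpos': array([ 7.60311007e+01,  1.83479586e+01,  8.96986637e+01, -2.95683447e-04,
        7.20430720e+01, -1.14926406e+00]), 'qvel': array([ 0.01985969,  0.00422524, -0.0736692 , -0.04210294, -0.00060935,
        0.03491075]), 'effort': array([ 1.24784274e-03, -4.13330913e+01, -2.32507056e+01,  7.28455628e-02,
        4.21394210e-02, -7.73567399e-05]), 'ee_pos': array([127.50978634, 560.23190966, 213.20963949]), 'ee_rot': array([-1.79998482e+02,  8.96818849e-02,  7.71804574e+01]), 'force': array([-0.17627499, -0.67234207,  0.8559918 ]), 'torque': array([ 0.00189495, -0.00453088, -0.03420564]), 'gripper_width': 90.76752355413413}
```

View pics/top0.png

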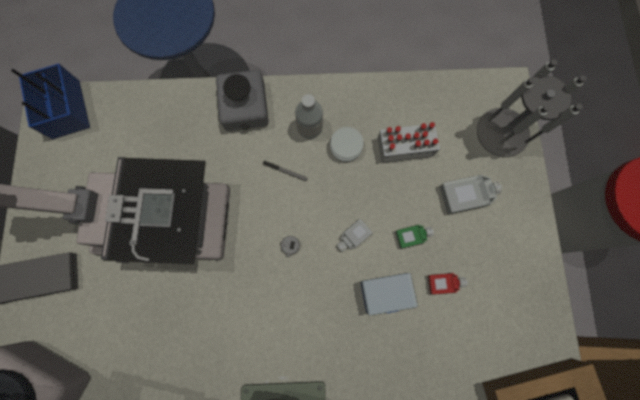

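View pics/side0.png

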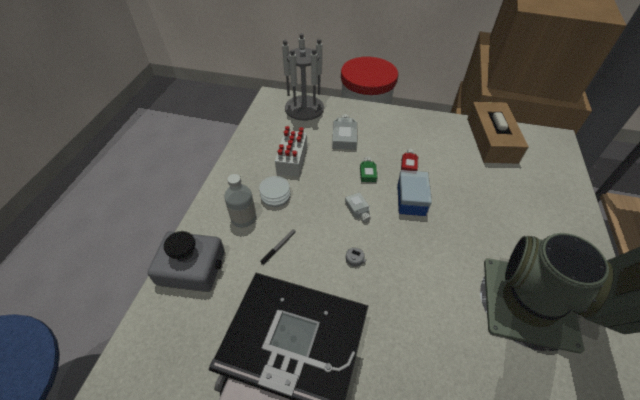

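The top view shows the clear small flask at (355,235). Things it could be mistaken for are the green flask (410,237), the red flask (445,284) and the large clear flask (468,194). In the side view they are at (358,206), (369,171), (410,161) and (345,132). I choose the clear small one and check it in a close crop, together with the stage.

Run:
```python
from h import *
def crop(n,x,y,wd,hh,s): 
    return cv2.resize(cv2.imread(f'pics/{n}0.png')[y:y+hh,x:x+wd],None,fx=s,fy=s,interpolation=cv2.INTER_CUBIC)
a=np.hstack([crop('top',325,205,60,60,6),crop('side',330,176,60,60,6)])
b=np.hstack([crop('top',95,150,120,75,3),crop('side',205,270,120,75,3)])
b=np.hstack([crop('top',90,155,144,120,2.5),crop('side',210,270,160,120,2.25)[:300]]) if 0 else np.hstack([cv2.resize(crop('top',95,155,120,110,1),(360,330)),cv2.resize(crop('side',220,290,120,110,1),(360,330))])
im=np.vstack([a,b])*1.0
cv2.imwrite('pics/c1.png',cv2.resize(np.clip(im*1.7,0,255).astype('uint8'),(625,600)))
cv2.imwrite('pics/c1.png',np.clip(a*1.7,0,255).astype('uint8'));cv2.imwrite('pics/c2.png',np.clip(cv2.resize(b,None,fx=1.11,fy=1.11)*1.7,0,255).astype('uint8'))
for n,u,v in(('top',150,240),('top',125,250),('top',190,240),('top',190,180),('side',300,300),('side',250,310),('top',355,235),('side',358,206),('top',280,245)):
    d=np.load(f'pics/{n}0.npy');print(n,u,v,w(n,d,u,v).round(1))
```

```text
top 150 240 [447.  274.5 167.7]
top 125 250 [427.1 329.2 166. ]
top 190 240 [443.7 185.7 166.9]
top 190 180 [583.4 191.9 164.5]
side 300 300 [524.5 198.3 171.2]
side 250 310 [612.3 240.8 172.8]
top 355 235 [ 457.1 -197.4   24.3]
side 358 206 [ 459.8 -186.4   26.1]
top 280 245 [439.7   1.   12.7]
```

View pics/c1.png

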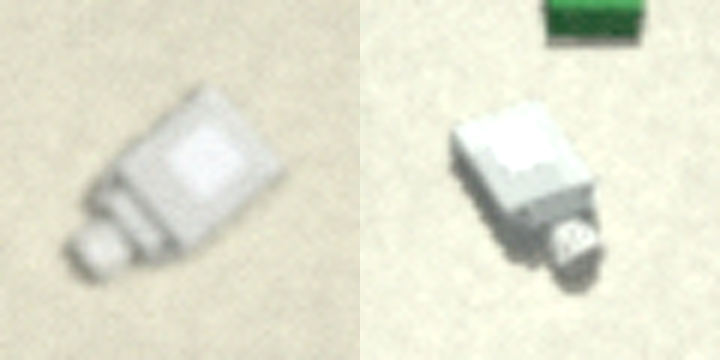

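View pics/c2.png

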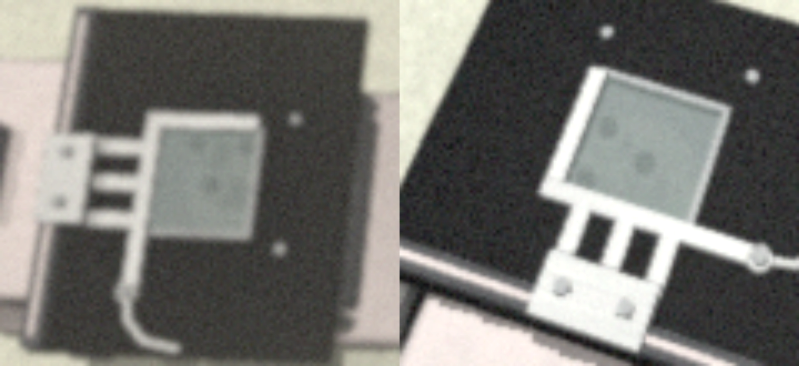

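The crops confirm the clear flask with a white label: cap at lower left in the top view, at crop (95,258), and flat end at upper right. The holder corner is at crop (160,130) in the top view, with the long fence running down the image (world −x). Now I fit both poses.

```bash
cat > fit.py <<'E'
from h import *
from scipy.optimize import least_squares
def fit(obs,x0):
    def f(p):
        c,s=np.cos(p[2]),np.sin(p[2]);r=[]
        for n,u,v,X,Y,Z in obs: r+=list(proj(n,[p[0]+c*X-s*Y,p[1]+s*X+c*Y,Z])-[u,v])
        return np.array(r)
    s=least_squares(f,x0,loss='soft_l1',f_scale=.5);return s.x,f(s.x).reshape(-1,2)
E
python3 - <<'E'
from fit import *
T=lambda x,y:('top',325+(x+.5)/6-.5,205+(y+.5)/6-.5)
S=lambda x,y:('side',330+(x+.5)/6-.5,176+(y+.5)/6-.5)
F=[(*T(208,88),30,25.5,25),(*T(287,168),30,-25.5,25),(*T(185,250),-30,-25.5,25),(*T(118,172),-30,25.5,25),
(*S(95,128),30,25.5,25),(*S(175,100),30,-25.5,25),(*S(155,215),-30,25.5,25),(*S(235,183),-30,-25.5,25)]
t=lambda x,y:('top',95+x/3.33-.35,155+y/3.33-.35)
s=lambda x,y:('side',220+x/3.33-.35,290+y/3.33-.35)
M=[(*t(147,112),10,10,175),(*t(262,116),10,-66,175),(*t(262,130),0,-66,175),(*t(160,130),0,0,175),(*t(78,8),85,70,170),(*t(370,20),85,-130,170),(*t(335,365),-155,-130,170),
(*s(141,190),10,10,175),(*s(188,68),10,-66,175),(*s(207,72),0,-66,175),(*s(170,188),0,0,175),('side',257,276,85,-130,170),('side',368,312,-155,-130,170)]
for o,x0 in((F,[455,-190,-.8]),(M,[550,290,0])):
  for sel in('top','side','all'):
    p,r=fit([q for q in o if sel in('all',q[0])],x0);print(sel,p[:2].round(1),np.degrees(p[2]).round(2));
  print(r.round(1).tolist())
E
```

```text
top [ 462.4 -204.4] -50.99
side [ 465.2 -203.6] -50.96
all [ 463.2 -204.3] -51.21
[[0.1, -1.3], [0.0, -0.2], [0.1, 1.2], [-1.7, -0.5], [-0.1, 0.4], [1.5, -0.5], [-0.2, 0.2], [1.8, -0.4]]
top [553.2 292.1] -3.67
side [558.1 297.3] -6.5
all [554.3 295. ] -4.29
[[-0.1, 0.1], [-1.4, 0.1], [-1.9, 0.1], [-0.3, -0.9], [0.7, -0.2], [-1.7, -0.8], [-2.7, -0.1], [0.6, 1.4], [2.2, -0.5], [1.3, -0.2], [-0.8, -1.7], [-0.9, -3.8], [1.5, -6.9]]
```

```bash
python3 -m pendant '[{"xyz":[-0.04,0.03,0],"roll":4,"jaw":0},{"xyz":[-0.09,0.066,0],"roll":9,"jaw":0},{"xyz":[-0.14,0.103,0],"roll":14,"jaw":0},{"xyz":[-0.19,0.14,0],"roll":19,"jaw":0},{"xyz":[-0.24,0.177,0],"roll":24,"jaw":0},{"xyz":[-0.29,0.214,0],"roll":29,"jaw":0},{"xyz":[-0.335,0.248,0],"roll":34,"jaw":0},{"xyz":[-0.38,0.281,0],"roll":38.3,"jaw":0}]' 20
cat > go.py <<'E'
import sys
from h import *
from scipy.spatial.transform import Rotation as Ro
# go.py x y z yaw(of tool x): shift in tool axes (m) and roll from measured pose
s=env.state();R=Ro.from_euler('xyz',s['ee_rot'],degrees=True).as_matrix()
g=np.array([float(a) for a in sys.argv[1:4]])
print('t',s['time_s'].__round__(2),'pos',s['ee_pos'].round(1),s['ee_rot'].round(2),'F',s['force'].round(1),'T',s['torque'].round(2),'w',round(s['gripper_width'],1))
print('shift',(R.T@(g-s['ee_pos'])/1000).round(4),'roll',round(s['ee_rot'][2]-float(sys.argv[4]),2))
E
python3 go.py 463.2 -204.3 110 38.9
```

```text
time_s: 1.1
ee_pos: [317.6, 126.0, 214.0]
ee_rot: [180.0, -0.0, 38.7]
force: [0.9, 0.7, 0.2]
gripper_width: 91.3
t 1.1 pos [317.6 126.  214. ] [ 1.7999e+02 -4.0000e-02  3.8740e+01] F [0.9 0.7 0.2] T [-0.03 -0.04  0.02] w 91.3
shift [-0.0932  0.3487  0.104 ] roll -0.16
```

```bash
python3 -m pendant '[{"xyz":[-0.013,0.05,0.01],"roll":0,"jaw":0},{"xyz":[-0.028,0.105,0.025],"roll":0,"jaw":0},{"xyz":[-0.043,0.16,0.04],"roll":0,"jaw":0},{"xyz":[-0.057,0.215,0.055],"roll":0,"jaw":0},{"xyz":[-0.072,0.27,0.07],"roll":0,"jaw":0},{"xyz":[-0.085,0.32,0.09],"roll":0,"jaw":0},{"xyz":[-0.093,0.349,0.104],"roll":-0.16,"jaw":0},{"xyz":[-0.093,0.349,0.104],"roll":-0.16,"jaw":0}]'; python3 go.py 463.2 -204.3 8 38.9
python3 - <<'E'
from h import *
a,d=grab('side','s1');b,d2=grab('top','t1')
cv2.imwrite('pics/c3.png',np.hstack([cv2.resize(x[140:260,c:c+120],(400,400),interpolation=cv2.INTER_CUBIC) for x,c in((a,300),(b,300))]))
E
```

```text
time_s: 2.1
ee_pos: [463.6, -203.5, 108.3]
ee_rot: [-179.9, 0.1, 38.9]
force: [-0.3, 0.4, 0.6]
gripper_width: 91.4
t 2.1 pos [ 463.6 -203.5  108.3] [-1.7985e+02  7.0000e-02  3.8880e+01] F [-0.3  0.4  0.6] T [-0.01  0.02  0.01] w 91.4
shift [-0.0007  0.0006  0.1003] roll -0.02
```

View pics/c3.png

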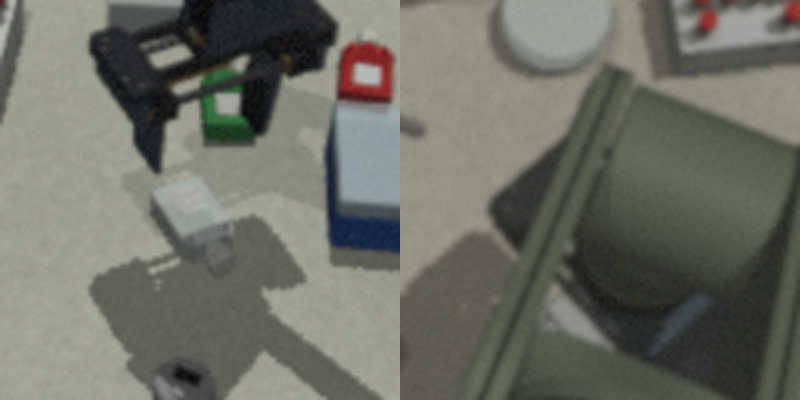

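The gripper hangs above the clear flask with its fingers straddling it; the green flask is well away. Next I descend and grip.

```bash
python3 -m pendant '[{"xyz":[0,0,0.03],"roll":0,"jaw":0},{"xyz":[0,0,0.06],"roll":0,"jaw":0},{"xyz":[0,0,0.085],"roll":0,"jaw":0},{"xyz":[0,0,0.101],"roll":0,"jaw":0},{"xyz":[0,0,0.101],"roll":0,"jaw":0},{"xyz":[0,0,0.101],"roll":0,"jaw":0},{"xyz":[0,0,0.101],"roll":0,"jaw":0.6},{"xyz":[0,0,0.101],"roll":0,"jaw":0.6}]' 20; python3 -m pendant '[{"xyz":[0,0,0],"roll":0,"jaw":0.6},{"xyz":[0,0,0],"roll":0,"jaw":0.6},{"xyz":[0,0,0],"roll":0,"jaw":0.6},{"xyz":[0,0,0],"roll":0,"jaw":0.6},{"xyz":[0,0,0],"roll":0,"jaw":0.6},{"xyz":[0,0,0],"roll":0,"jaw":0.6},{"xyz":[0,0,0],"roll":0,"jaw":0.6},{"xyz":[0,0,0],"roll":0,"jaw":0.6}]' 20; python3 go.py 463.2 -204.3 250 38.9
```

```text
time_s: 3.2
ee_pos: [464.3, -202.4, 9.6]
ee_rot: [179.9, -0.0, 39.0]
force: [0.3, -0.3, 0.3]
gripper_width: 73.9
time_s: 4.2
ee_pos: [464.0, -202.3, 9.0]
ee_rot: [180.0, -0.0, 39.0]
force: [-1.3, 0.3, 1.7]
gripper_width: 51.4
t 4.2 pos [ 464.  -202.3    9. ] [179.99  -0.    39.04] F [-1.3  0.3  1.7] T [-0.15  0.1  -0.  ] w 51.4
shift [-0.0018  0.0011 -0.241 ] roll 0.14
```

```bash
python3 -m pendant '[{"xyz":[0,0,-0.01],"roll":0,"jaw":0.6},{"xyz":[0,0,-0.04],"roll":0,"jaw":0.6},{"xyz":[0,0,-0.08],"roll":0,"jaw":0.6},{"xyz":[0,0,-0.12],"roll":0,"jaw":0.6},{"xyz":[0,0,-0.16],"roll":0,"jaw":0.6},{"xyz":[0,0,-0.2],"roll":0,"jaw":0.6},{"xyz":[0,0,-0.235],"roll":0,"jaw":0.6},{"xyz":[0,0,-0.241],"roll":0,"jaw":0.6}]'
python3 - <<'E'
from fit import *
out=[]
for n in('top','side'):
    im=cv2.imread(f'pics/{n}0.png')
    # ortho at z=175: px (i,j): 4px/mm?  x from 640 down to 400, y from 380 down to 190, 3 px/mm
    W=[(640,380),(640,190),(420,190),(420,380)]
    src=np.float32([proj(n,[x,y,175]) for x,y in W]);dst=np.float32([((380-y)*3,(640-x)*3) for x,y in W])
    o=cv2.warpPerspective(im,cv2.getPerspectiveTransform(src,dst),(570,660),flags=cv2.INTER_LINEAR)
    g=cv2.GaussianBlur(o,(0,0),2).max(2).astype(float)
    def samp(p,X,Y):
        c,s=np.cos(p[2]),np.sin(p[2]);x=p[0]+c*X-s*Y;y=p[1]+s*X+c*Y
        return cv2.remap(g.astype('float32'),((380-y)*3).astype('float32')[None],((640-x)*3).astype('float32')[None],1)[0]
    a=np.arange(-95,9,1.);b=np.arange(-64,9,1.)
    w1=a[(a<-60)|(a>5)]
    # expected brightness profile as gradient: maximise contrast across each visible edge
    def sc(p):
        e=0;dl=3.
        ai=a[(a<-3)]
        e+=np.mean(samp(p,ai,0*ai+dl)-samp(p,ai,0*ai-dl))           # long inner
        ao=a[a>-5] ; 
        bi=b[b<-3]
        e+=np.mean(samp(p,0*bi+dl,bi)-samp(p,0*bi-dl,bi))           # end inner
        e+=np.mean(samp(p,0*b+10-dl,b)-samp(p,0*b+10+dl,b))         # end outer
        e+=.3*np.mean(samp(p,np.array([2.,5,8]),np.full(3,-66+dl))-samp(p,np.array([2.,5,8]),np.full(3,-66-dl)))
        return -e
    best=min((least(p),tuple(p)) for p in []) if 0 else None
    from scipy.optimize import differential_evolution
    r=differential_evolution(sc,[(540,568),(280,308),(-.16,.02)],seed=1,tol=1e-6)
    p=r.x;print(n,p[:2].round(2),np.degrees(p[2]).round(2),-r.fun)
    c,s=np.cos(p[2]),np.sin(p[2])
    o=np.clip(o*1.6,0,255).astype('uint8')
    L=np.array([(0,0),(-110,0),(-110,10),(10,10),(10,-66),(0,-66)])
    q=np.array([((380-(p[1]+s*X+c*Y))*3,(640-(p[0]+c*X-s*Y))*3) for X,Y in L]).astype(int)
    cv2.polylines(o,[q],True,(0,0,255),1);out.append(o[:600])
cv2.imwrite('pics/ortho.png',cv2.resize(np.hstack(out),(798,420)))
E
python3 go.py 463.2 -204.3 250 38.9
```

```text
time_s: 5.2
ee_pos: [465.0, -202.6, 252.8]
ee_rot: [179.7, -0.2, 39.0]
force: [0.5, 0.2, -1.2]
gripper_width: 51.1
top [555.25 294.37] -4.18 171.21295166015625
side [557.45 294.7 ] -4.41 277.00823974609375
t 5.2 pos [ 465.  -202.6  252.8] [ 1.7972e+02 -1.6000e-01  3.9040e+01] F [ 0.5  0.2 -1.2] T [-0.07 -0.01  0.01] w 51.1
shift [-0.0024  0.0002  0.0028] roll 0.14
```

View pics/ortho.png

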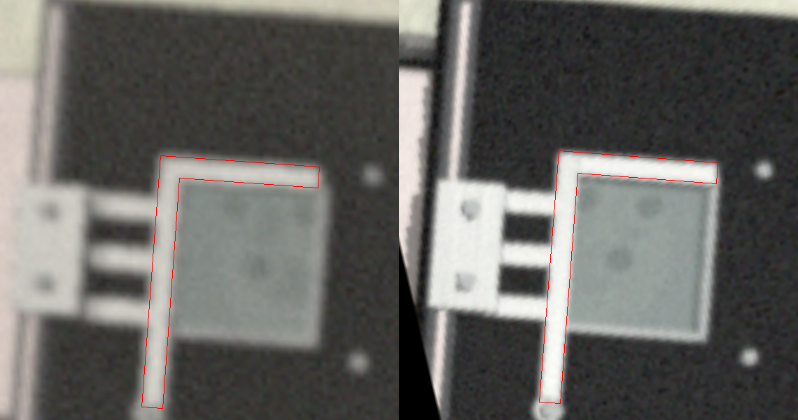

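The orthophoto overlays fit the fences closely in both cameras. The corner is at (556.3, 294.5), yaw −4.3°. I carry the flask to a hover point 12–14 mm short of home.

```bash
python3 go.py 510.5 258 250 85.7
```

```text
t 5.2 pos [ 465.  -202.6  252.8] [ 1.7972e+02 -1.6000e-01  3.9040e+01] F [ 0.5  0.2 -1.2] T [-0.07 -0.01  0.01] w 51.1
shift [ 0.3255 -0.3291  0.002 ] roll -46.66
```

```bash
python3 -m pendant '[{"xyz":[0.01,-0.01,0],"roll":-2,"jaw":0.6},{"xyz":[0.035,-0.035,0],"roll":-6,"jaw":0.6},{"xyz":[0.07,-0.07,0],"roll":-12,"jaw":0.6},{"xyz":[0.105,-0.105,0],"roll":-18,"jaw":0.6},{"xyz":[0.14,-0.14,0],"roll":-24,"jaw":0.6},{"xyz":[0.175,-0.177,0],"roll":-30,"jaw":0.6},{"xyz":[0.21,-0.212,0],"roll":-36,"jaw":0.6},{"xyz":[0.245,-0.248,0],"roll":-42,"jaw":0.6}]'; python3 go.py 510.5 258 250 85.7
```

```text
time_s: 6.2
ee_pos: [496.5, 146.8, 248.0]
ee_rot: [-179.8, 0.1, 81.3]
force: [0.1, -1.2, -1.0]
gripper_width: 51.1
t 6.2 pos [496.5 146.8 248. ] [-1.7979e+02  7.0000e-02  8.1330e+01] F [ 0.1 -1.2 -1. ] T [ 0.01 -0.04  0.04] w 51.1
shift [ 0.112  -0.0029 -0.0022] roll -4.37
```

```bash
python3 -m pendant '[{"xyz":[0.03,-0.001,0],"roll":-2,"jaw":0.6},{"xyz":[0.06,-0.002,0],"roll":-4,"jaw":0.6},{"xyz":[0.09,-0.003,0],"roll":-4.4,"jaw":0.6},{"xyz":[0.112,-0.003,0],"roll":-4.4,"jaw":0.6},{"xyz":[0.112,-0.003,0.02],"roll":-4.4,"jaw":0.6},{"xyz":[0.112,-0.003,0.04],"roll":-4.4,"jaw":0.6},{"xyz":[0.112,-0.003,0.05],"roll":-4.4,"jaw":0.6},{"xyz":[0.112,-0.003,0.05],"roll":-4.4,"jaw":0.6}]'; python3 go.py 510.5 258 180.5 85.7
python3 - <<'E'
from h import *
a,d=grab('side','s2')
cv2.imwrite('pics/c4.png',np.clip(cv2.resize(a[250:400,190:390],(800,600),interpolation=cv2.INTER_CUBIC)*1.5,0,255).astype('uint8'))
E
```

```text
time_s: 7.2
ee_pos: [511.9, 255.6, 198.9]
ee_rot: [-179.9, 0.1, 85.4]
force: [-1.1, 0.5, -0.5]
gripper_width: 51.1
t 7.2 pos [511.9 255.6 198.9] [-1.7988e+02  6.0000e-02  8.5440e+01] F [-1.1  0.5 -0.5] T [ 0.02 -0.01 -0.01] w 51.1
shift [ 0.0023 -0.0015  0.0184] roll -0.26
```

View pics/c4.png

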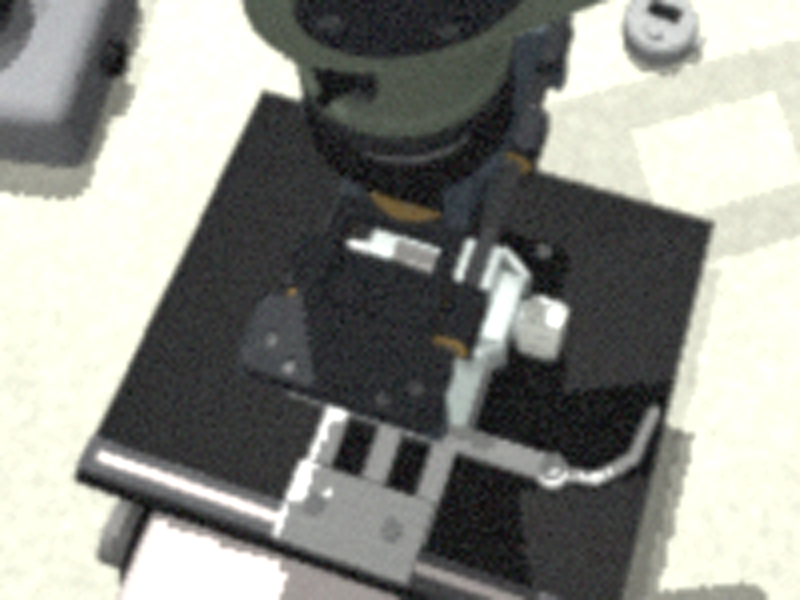

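The flask is level above the holder with its cap towards −x at (545,325), clear of the lever. I lower it and find the stage by force.

```bash
python3 -m pendant '[{"xyz":[0,0,0.007],"roll":-0.2,"jaw":0.6},{"xyz":[0,0,0.014],"roll":-0.2,"jaw":0.6},{"xyz":[0,0,0.016],"roll":-0.2,"jaw":0.6},{"xyz":[0,0,0.017],"roll":-0.2,"jaw":0.6},{"xyz":[0,0,0.018],"roll":-0.2,"jaw":0.6},{"xyz":[0,0,0.018],"roll":-0.2,"jaw":0.6},{"xyz":[0,0,0.018],"roll":-0.2,"jaw":0.6},{"xyz":[0,0,0.018],"roll":-0.2,"jaw":0.6}]'; python3 go.py 510.5 258 179 85.7
```

```text
time_s: 8.25
ee_pos: [512.6, 255.8, 182.0]
ee_rot: [180.0, -0.0, 85.6]
force: [0.7, -0.2, -0.7]
gripper_width: 51.1
t 8.25 pos [512.6 255.8 182. ] [ 1.7999e+02 -1.0000e-02  8.5640e+01] F [ 0.7 -0.2 -0.7] T [ 0.05 -0.04 -0.02] w 51.1
shift [ 0.002  -0.0022  0.003 ] roll -0.06
```

```bash
python3 -m pendant '[{"xyz":[0,0,0.001],"roll":0,"jaw":0.6},{"xyz":[0,0,0.001],"roll":0,"jaw":0.6},{"xyz":[0,0,0.002],"roll":0,"jaw":0.6},{"xyz":[0,0,0.002],"roll":0,"jaw":0.6},{"xyz":[0,0,0.0025],"roll":0,"jaw":0.6},{"xyz":[0,0,0.003],"roll":0,"jaw":0.6},{"xyz":[0,0,0.003],"roll":0,"jaw":0.6},{"xyz":[0,0,0.003],"roll":0,"jaw":0.6}]'; python3 go.py 510.5 258 179 85.7
```

```text
time_s: 9.25
ee_pos: [512.5, 255.8, 179.0]
ee_rot: [180.0, -0.0, 85.6]
force: [-0.5, 1.1, 0.4]
gripper_width: 51.0
t 9.25 pos [512.5 255.8 179. ] [ 1.800e+02 -1.000e-02  8.564e+01] F [-0.5  1.1  0.4] T [-0.03 -0.03  0.03] w 51.0
shift [ 0.0021 -0.0022 -0.    ] roll -0.06
```

```bash
python3 -m pendant '[{"xyz":[0,0,0.0005],"roll":0,"jaw":0.6},{"xyz":[0,0,0.0005],"roll":0,"jaw":0.6},{"xyz":[0,0,0.0005],"roll":0,"jaw":0.6},{"xyz":[0,0,0.001],"roll":0,"jaw":0.6},{"xyz":[0,0,0.001],"roll":0,"jaw":0.6},{"xyz":[0,0,0.001],"roll":0,"jaw":0.6},{"xyz":[0,0,0.001],"roll":0,"jaw":0.6},{"xyz":[0,0,0.001],"roll":0,"jaw":0.6}]'; python3 go.py 510.5 258 179 85.7
```

```text
time_s: 10.25
ee_pos: [512.6, 255.8, 178.9]
ee_rot: [180.0, -0.0, 85.6]
force: [-3.1, -1.5, 7.7]
gripper_width: 51.1
t 10.25 pos [512.6 255.8 178.9] [ 1.7996e+02 -3.0000e-02  8.5640e+01] F [-3.1 -1.5  7.7] T [-0.2   0.39 -0.02] w 51.1
shift [ 0.0021 -0.0022 -0.0001] roll -0.06
```

The flask is on the stage with about 8 N of contact. I relax that slightly and slide to roughly 3 mm short of both fences.

```bash
python3 -m pendant '[{"xyz":[0,0,-0.0006],"roll":0,"jaw":0.6},{"xyz":[0.003,0.001,-0.0006],"roll":0,"jaw":0.6},{"xyz":[0.006,0.002,-0.0006],"roll":0,"jaw":0.6},{"xyz":[0.009,0.004,-0.0006],"roll":0,"jaw":0.6},{"xyz":[0.011,0.005,-0.0006],"roll":0,"jaw":0.6},{"xyz":[0.013,0.006,-0.0006],"roll":0,"jaw":0.6},{"xyz":[0.013,0.006,-0.0006],"roll":0,"jaw":0.6},{"xyz":[0.013,0.006,-0.0006],"roll":0,"jaw":0.6}]'; python3 go.py 523.5 271.3 179 85.7
```

```text
time_s: 11.25
ee_pos: [519.7, 268.2, 178.9]
ee_rot: [180.0, 0.0, 85.6]
force: [-0.9, -1.6, 5.6]
gripper_width: 50.7
t 11.25 pos [519.7 268.2 178.9] [1.7997e+02 1.0000e-02 8.5650e+01] F [-0.9 -1.6  5.6] T [-0.23  0.22 -0.01] w 50.7
shift [ 0.0034  0.0036 -0.0001] roll -0.05
```

```bash
python3 -m pendant '[{"xyz":[0.0005,0,0],"roll":0,"jaw":0.6},{"xyz":[0.001,0,0],"roll":0,"jaw":0.6},{"xyz":[0.0015,0,0],"roll":0,"jaw":0.6},{"xyz":[0.002,0,0],"roll":0,"jaw":0.6},{"xyz":[0.0025,0,0],"roll":0,"jaw":0.6},{"xyz":[0.003,0,0],"roll":0,"jaw":0.6},{"xyz":[0.003,0,0],"roll":0,"jaw":0.6},{"xyz":[0.003,0,0],"roll":0,"jaw":0.6}]'; python3 go.py 523.5 271.3 179 85.7
```

```text
time_s: 12.25
ee_pos: [520.2, 270.8, 178.9]
ee_rot: [179.9, 0.0, 85.6]
force: [-0.6, -2.6, 5.2]
gripper_width: 51.0
t 12.25 pos [520.2 270.8 178.9] [1.7994e+02 4.0000e-02 8.5650e+01] F [-0.6 -2.6  5.2] T [-0.35  0.15  0.02] w 51.0
shift [ 0.0008  0.0033 -0.0001] roll -0.05
```

```bash
python3 -m pendant '[{"xyz":[0.0003,0,0],"roll":0,"jaw":0.6},{"xyz":[0.0006,0,0],"roll":0,"jaw":0.6},{"xyz":[0.001,0,0],"roll":0,"jaw":0.6},{"xyz":[0.001,0,0],"roll":0,"jaw":0.6},{"xyz":[0.001,0,0],"roll":0,"jaw":0.6},{"xyz":[0.001,0,0],"roll":0,"jaw":0.6},{"xyz":[0.001,0,0],"roll":0,"jaw":0.6},{"xyz":[0.001,0,0],"roll":0,"jaw":0.6}]'; python3 go.py 523.5 271.3 179 85.7
```

```text
time_s: 13.25
ee_pos: [520.3, 271.7, 178.9]
ee_rot: [179.9, 0.0, 85.6]
force: [-1.6, -2.1, 5.1]
gripper_width: 51.3
t 13.25 pos [520.3 271.7 178.9] [1.7994e+02 5.0000e-02 8.5640e+01] F [-1.6 -2.1  5.1] T [-0.38  0.17  0.04] w 51.3
shift [-0.0002  0.0033 -0.0001] roll -0.06
```

```bash
python3 -m pendant '[{"xyz":[0.0003,0,0],"roll":0,"jaw":0.6},{"xyz":[0.0006,0,0],"roll":0,"jaw":0.6},{"xyz":[0.001,0,0],"roll":0,"jaw":0.6},{"xyz":[0.0013,0,0],"roll":0,"jaw":0.6},{"xyz":[0.0015,0,0],"roll":0,"jaw":0.6},{"xyz":[0.0015,0,0],"roll":0,"jaw":0.6},{"xyz":[0.0015,0,0],"roll":0,"jaw":0.6},{"xyz":[0.0015,0,0],"roll":0,"jaw":0.6}]'; python3 go.py 523.5 271.3 179 85.7
```

```text
time_s: 14.25
ee_pos: [520.4, 272.5, 179.0]
ee_rot: [179.9, 0.1, 85.7]
force: [-1.2, -4.5, 5.5]
gripper_width: 51.1
t 14.25 pos [520.4 272.5 179. ] [1.7993e+02 1.3000e-01 8.5650e+01] F [-1.2 -4.5  5.5] T [-0.72  0.16  0.09] w 51.1
shift [-0.0009  0.0032 -0.    ] roll -0.05
```

Contact with the long fence. The moment (+z) says the cap-side corner bears first, so I turn slightly (yaw +) and press a bit more.

```bash
python3 -m pendant '[{"xyz":[0.0002,0,0],"roll":-0.1,"jaw":0.6},{"xyz":[0.0004,0,0],"roll":-0.2,"jaw":0.6},{"xyz":[0.0006,0,0],"roll":-0.3,"jaw":0.6},{"xyz":[0.0006,0,0],"roll":-0.3,"jaw":0.6},{"xyz":[0.0006,0,0],"roll":-0.3,"jaw":0.6},{"xyz":[0.0006,0,0],"roll":-0.3,"jaw":0.6},{"xyz":[0.0006,0,0],"roll":-0.3,"jaw":0.6},{"xyz":[0.0006,0,0],"roll":-0.3,"jaw":0.6}]'; python3 go.py 523.5 271.3 179 85.7
```

```text
time_s: 15.25
ee_pos: [520.5, 272.7, 179.0]
ee_rot: [179.9, 0.2, 86.0]
force: [-0.2, -5.8, 6.0]
gripper_width: 51.4
t 15.25 pos [520.5 272.7 179. ] [179.92   0.18  85.97] F [-0.2 -5.8  6. ] T [-0.92  0.12  0.07] w 51.4
shift [-0.0012  0.0031  0.    ] roll 0.27
```

```bash
python3 -m pendant '[{"xyz":[0,0.0003,0],"roll":-0.1,"jaw":0.6},{"xyz":[0,0.0006,0],"roll":-0.2,"jaw":0.6},{"xyz":[0,0.0009,0],"roll":-0.3,"jaw":0.6},{"xyz":[0,0.0012,0],"roll":-0.3,"jaw":0.6},{"xyz":[0,0.0016,0],"roll":-0.3,"jaw":0.6},{"xyz":[0,0.002,0],"roll":-0.3,"jaw":0.6},{"xyz":[0,0.002,0],"roll":-0.3,"jaw":0.6},{"xyz":[0,0.002,0],"roll":-0.3,"jaw":0.6}]'; python3 go.py 523.5 271.3 179 85.7
```

```text
time_s: 16.25
ee_pos: [520.9, 272.7, 178.9]
ee_rot: [-179.9, 0.2, 86.2]
force: [-3.5, -4.8, 8.4]
gripper_width: 50.7
t 16.25 pos [520.9 272.7 178.9] [-179.87    0.18   86.24] F [-3.5 -4.8  8.4] T [-0.82  0.76 -0.08] w 50.7
shift [-0.0012  0.0027 -0.0001] roll 0.54
```

```bash
python3 -m pendant '[{"xyz":[0,0,-0.0004],"roll":0.0,"jaw":0.6},{"xyz":[0,0.0004,-0.0004],"roll":0.1,"jaw":0.6},{"xyz":[0,0.0008,-0.0004],"roll":0.1,"jaw":0.6},{"xyz":[0,0.0012,-0.0004],"roll":0.1,"jaw":0.6},{"xyz":[0,0.0015,-0.0004],"roll":0.1,"jaw":0.6},{"xyz":[0,0.0015,-0.0004],"roll":0.1,"jaw":0.6},{"xyz":[0,0.0015,-0.0004],"roll":0.1,"jaw":0.6},{"xyz":[0,0.0015,-0.0004],"roll":0.1,"jaw":0.6}]'; python3 go.py 523.5 271.3 179 85.7
python3 - <<'E'
from h import *
a,d=grab('side','s3')
cv2.imwrite('pics/c5.png',np.clip(cv2.resize(a[290:380,220:340],(800,600),interpolation=cv2.INTER_CUBIC)*1.5,0,255).astype('uint8'))
E
```

```text
time_s: 17.25
ee_pos: [520.9, 272.7, 178.9]
ee_rot: [-179.7, 0.2, 86.1]
force: [-7.6, -3.4, 7.6]
gripper_width: 51.1
t 17.25 pos [520.9 272.7 178.9] [-179.69    0.21   86.13] F [-7.6 -3.4  7.6] T [-0.8   1.18 -0.12] w 51.1
shift [-0.0012  0.0027 -0.0001] roll 0.43
```

View pics/c5.png

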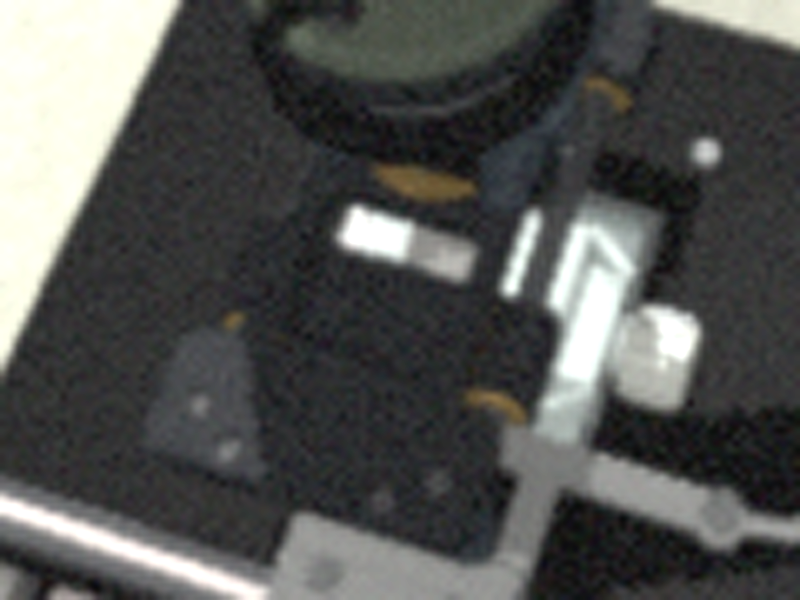

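The flask no longer advances (0 mm for a 1.5 mm command) and Fx has risen to −7.6 N, so the end fence is bearing. I trim the yaw back to the moment-free angle, restore the side push, and check the cap position against the camera.

```bash
python3 -m pendant '[{"xyz":[0.0003,0,0],"roll":0.1,"jaw":0.6},{"xyz":[0.0006,0,0],"roll":0.2,"jaw":0.6},{"xyz":[0.001,0,0],"roll":0.25,"jaw":0.6},{"xyz":[0.0013,0,0],"roll":0.25,"jaw":0.6},{"xyz":[0.0015,0,0],"roll":0.25,"jaw":0.6},{"xyz":[0.0015,0,0],"roll":0.25,"jaw":0.6},{"xyz":[0.0015,0,0],"roll":0.25,"jaw":0.6},{"xyz":[0.0015,0,0],"roll":0.25,"jaw":0.6}]' 28; python3 go.py 523.5 271.3 179 85.7
python3 - <<'E'
from h import *
for n,C in(('side',(557.45,294.7,-4.41)),('top',(555.25,294.37,-4.18))):
    t=np.radians(C[2]);c,s=np.cos(t),np.sin(t)
    for X,Y,Z in((-94,-25.5,183.5),(-94,-25.5,195),(-94,-25.5,172),(-71,-25.5,195)): print(n,X,Z,proj(n,[C[0]+c*X-s*Y,C[1]+s*X+c*Y,Z]).round(1), ((proj(n,[C[0]+c*X-s*Y,C[1]+s*X+c*Y,Z])-[220,290])*6.667).round())
a,d=grab('top','t3')
cv2.imwrite('pics/c6.png',np.clip(cv2.resize(a[180:255,110:210],(800,600),interpolation=cv2.INTER_CUBIC)*1.5,0,255).astype('uint8'))
E
```

```text
time_s: 18.3
ee_pos: [521.0, 272.8, 178.9]
ee_rot: [-179.7, 0.4, 85.9]
force: [-6.4, -7.6, 8.6]
gripper_width: 51.1
t 18.3 pos [521.  272.8 178.9] [-179.69    0.37   85.92] F [-6.4 -7.6  8.6] T [-1.36  1.16  0.12] w 51.1
shift [-0.0013  0.0026 -0.0001] roll 0.22
side -94 183.5 [322.3 344.5] [682. 364.]
side -94 195 [322.4 342.3] [683. 348.]
side -94 172 [322.3 346.7] [682. 378.]
side -71 195 [310.  338.3] [600. 322.]
top -94 183.5 [146.5 233.5] [-490. -377.]
top -94 195 [144.1 232.8] [-506. -381.]
top -94 172 [148.9 234.1] [-474. -372.]
top -71 195 [145.6 222.3] [-496. -451.]
```

View pics/c6.png

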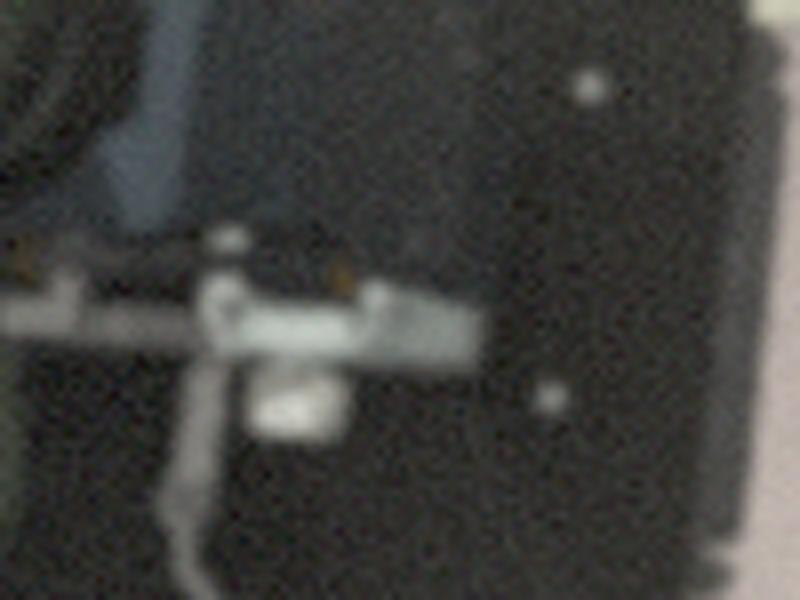

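Forces are −6.4 and −7.6 N, but the cap edge (crop 300,438) sits about 1–2 px farther from the end fence than predicted. That could be stage friction rather than the fence, so I unload the downward press and see whether the flask advances.

```bash
python3 -m pendant '[{"xyz":[0,0,-0.0003],"roll":0,"jaw":0.6},{"xyz":[0,0,-0.0006],"roll":0,"jaw":0.6},{"xyz":[0,0,-0.0009],"roll":-0.1,"jaw":0.6},{"xyz":[0,0,-0.0009],"roll":-0.1,"jaw":0.6},{"xyz":[0,0,-0.0009],"roll":-0.1,"jaw":0.6},{"xyz":[0,0,-0.0009],"roll":-0.1,"jaw":0.6},{"xyz":[0,0,-0.0009],"roll":-0.1,"jaw":0.6},{"xyz":[0,0,-0.0009],"roll":-0.1,"jaw":0.6}]'; python3 go.py 523.5 271.3 179 85.7
```

```text
time_s: 19.35
ee_pos: [521.0, 272.7, 178.9]
ee_rot: [-179.7, 0.4, 86.0]
force: [-5.0, -7.6, 4.9]
gripper_width: 50.8
t 19.35 pos [521.  272.7 178.9] [-179.65    0.39   85.99] F [-5.  -7.6  4.9] T [-1.25  0.93 -0.1 ] w 50.8
shift [-0.0013  0.0026 -0.0001] roll 0.29
```

```bash
python3 -m pendant '[{"xyz":[0,0,-0.0003],"roll":0,"jaw":0.6},{"xyz":[0,0.0003,-0.0004],"roll":0.05,"jaw":0.6},{"xyz":[0,0.0006,-0.0004],"roll":0.05,"jaw":0.6},{"xyz":[0,0.0009,-0.0004],"roll":0.05,"jaw":0.6},{"xyz":[0,0.0012,-0.0004],"roll":0.05,"jaw":0.6},{"xyz":[0,0.0012,-0.0004],"roll":0.05,"jaw":0.6},{"xyz":[0,0.0012,-0.0004],"roll":0.05,"jaw":0.6},{"xyz":[0,0.0012,-0.0004],"roll":0.05,"jaw":0.6}]'; python3 go.py 523.5 271.3 179 85.7
```

```text
time_s: 20.35
ee_pos: [521.0, 272.7, 179.0]
ee_rot: [-179.5, 0.4, 85.9]
force: [-7.8, -6.5, 5.0]
gripper_width: 50.7
t 20.35 pos [521.  272.7 179. ] [-179.5     0.41   85.95] F [-7.8 -6.5  5. ] T [-1.13  1.38  0.03] w 50.7
shift [-0.0012  0.0026 -0.    ] roll 0.25
```

Fx is now −7.8 N against only 5 N of downward load, with no movement, so this is the fence and not friction. After correcting a half-pixel slip in my conversion, the predicted cap edge is crop row 437 in the top view (observed 438) and column about 698 in the side view (observed about 700). That puts the flask home. I add a little downward press to keep it flat, then let it settle.

```bash
python3 -m pendant '[{"xyz":[0.0002,0,0.0002],"roll":0,"jaw":0.6},{"xyz":[0.0003,0,0.0005],"roll":0,"jaw":0.6},{"xyz":[0.0003,0,0.0005],"roll":0,"jaw":0.6},{"xyz":[0.0003,0,0.0005],"roll":0,"jaw":0.6},{"xyz":[0.0003,0,0.0005],"roll":0,"jaw":0.6},{"xyz":[0.0003,0,0.0005],"roll":0,"jaw":0.6},{"xyz":[0.0003,0,0.0005],"roll":0,"jaw":0.6},{"xyz":[0.0003,0,0.0005],"roll":0,"jaw":0.6}]'; python3 go.py 523.5 271.3 179 85.7
python3 - <<'E'
from h import *
a,_=grab('side','s4');b,_=grab('top','t4')
cv2.imwrite('pics/c7.png',np.clip(np.hstack([cv2.resize(a[290:380,250:340],(400,400),interpolation=cv2.INTER_CUBIC),cv2.resize(b,(400,250))if 0 else cv2.resize(b[165:255,110:200],(400,400),interpolation=cv2.INTER_CUBIC)])*1.6,0,255).astype('uint8'))
F=[]
for i in range(4): grab('top','tmp');s=env.state();F.append([*s['force'],s['torque'][2]])
print(np.mean(F,0).round(2),env.state()['ee_pos'].round(2),env.state()['ee_rot'].round(2))
E
```

```text
time_s: 21.35
ee_pos: [521.0, 272.7, 179.0]
ee_rot: [-179.5, 0.4, 85.9]
force: [-9.4, -8.0, 6.3]
gripper_width: 50.7
t 21.35 pos [521.  272.7 179. ] [-179.52    0.43   85.95] F [-9.4 -8.   6.3] T [-1.33  1.49  0.01] w 50.7
shift [-0.0013  0.0026 -0.    ] roll 0.25
[-8.83 -7.93  7.43 -0.03] [521.02 272.74 178.99] [-179.51    0.43   85.95]
```

View pics/c7.png

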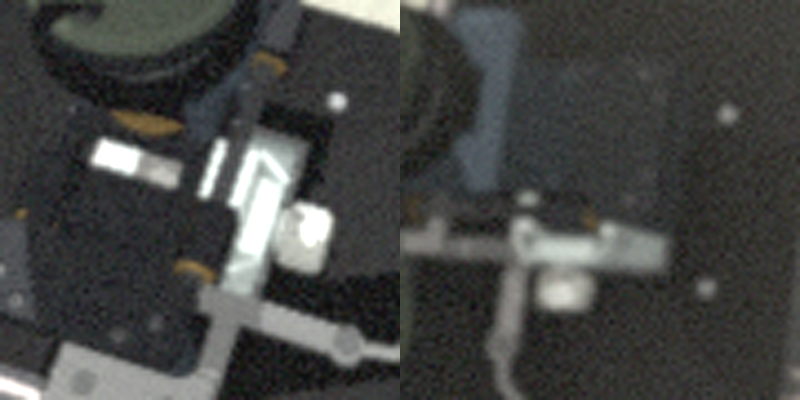

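The cap, at (310,235) in the side view and (565,290) in the top view, sits just clear of the lever, and the body lies along the fence. Forces are steady and the yaw moment is about 0, so I hand in.

```bash
python3 -c "
from h import *
env.job_done();s=env.state();print(s['time_s'],s['force'].round(1),s['gripper_width'])"
```

```text
the job is handed in; nothing more can be done
the job is handed in; nothing more can be done
```

The small clear flask is on the microscope stage in the L-shaped holder, flat end to the end fence and cap pointing away. I handed in at about 21.7 s with the arm still gripping it and pressing it into the corner.

- **Contact:** The last readings were steady at about 9 N on the end fence, 8 N on the long fence and 7 N down on the stage. The yaw moment was about 0, so both fences bear evenly, and pushing a little harder no longer moved the flask.
- **Camera check:** The cap edge was within about half a pixel of the predicted home position in both views. At first it looked 1–2 px short, because of a half-pixel slip in my conversion.
- **Disagreements:** The gripper stopped about 2.6 mm short of where I had estimated along x, and 1.4 mm beyond it in y. I put this down to camera calibration and to where the flask sits in the grip.
- **Not confirmed by eye:** The tool leans about 0.5° under the push, so the flask could be off level by that much. The gripper hid the end-fence contact, so that contact rests on force and cap position alone.
- **Bystanders:** I did not touch any of them deliberately and felt no unexpected contact. I took no final picture of the whole bench.

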